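Raise the marked spot to the gauge tip with the cam lever and hold it

ROBOT

A 6-joint arm with a two-finger parallel gripper is mounted at the origin on a cart in front of the work surface, level with it; the furniture and walls round the work are solid. World frame = base frame: x ahead of the robot, y to its left, z up, the work surface at z = 0. Lengths are in m, angles in rad, forces in N, time in s.
With the tool pointing down it reaches from about 0.4 to 0.925 m from the base axis. Payload 3.4 kg.
Tool frame: the origin (TCP) lies at the very end of the fingers, on their centre line; the grasp point (between the pads) lies 19 mm behind it (grip_depth is the z of the grasp point in the tool frame, in m); z points along the fingers, y is the line along which they close (so a half turn about z gives the same grasp; the last joint's range is limited). The gripper opens to 85 mm and grips with 20 to 120 N. Pads are 22 mm wide; open, the fingers measure 114 mm over their backs; the gripper's body (76 mm by 85 mm) begins 54 mm behind the grasp point. The pads swing forward as they close: fully open they stand 13 mm farther back than shut.
Start: joints at [1.165, 0.307, 1.506, -0, 1.328, -0.073], TCP at [0.188, 0.543, 0.231] pointing down, gripper open.
Joint ranges: [-3.12, 3.12], [-1.05, 2.28], [0.14, 2.33], [-1.42, 4.57], [0.1, 2.73], [-2.68, 2.68]. Speed limits (rad/s): [2.57, 2.57, 3.14, 3.14, 3.14, 3.14].

INTERFACE

Orientations are given as a unit quaternion [w, x, y, z].
In Python, from station import get_state, capture, camera_params, close_job, grip_depth gives the robot as it stands.
- The arm moves only by the tool drive_tool, never from a script. Its argument "targets" is a list of rows, each a list of 3 entries, a list of its own where there are three numbers: the finger opening in m, from 0 to 0.0854, then the shift along the tool's x, y, z in normalised numbers (1 is 40 cm), then the turn about the tool's z in a scale on which 1.0 is pi rad. A call has 1 to 8 rows; each row is the pose to reach, as a shift and turn from the pose commanded when the call began, along the tool's axes at that moment; what a row does not reach only later rows make up. A row lasts 1/8 s, in which the tool goes at most 62.5 mm and 10.7 degrees, less where a joint would pass 70% of its speed; a pose out of reach is approached as far as the arm can. A shift or turn number past 1, either way, is cut back to 1. A call with a gripper value outside its range is refused whole. The fingers move at their own pace and stop on an object; the grip force is fixed at half the most. Time passes only in rows, so rows that repeat a pose let the fingers close. It gives the time, the measured TCP pose, the force, the opening and the grip force at its end, in the units of the state.
- get_state(): the state, without advancing time (a new reading comes with each control period).
- capture(name): name is "scene" or "side" or "wrist"; returns (picture, depth): 384x512x3 uint8, blue, green, red; 384x512 float32, m along the optical axis (not along the pixel's ray), 0 where there is no reading.
- camera_params(name): a dict with "fx", "fy", "cx", "cy" (pixels), "k1" (the pictures are not rectified: a ray, as slopes to the right and down, at radius r is drawn at 1 + k1 r^2 times it, then the intrinsics apply), "rvec" (rotation vector, rad) and "tvec" (3), from world to camera coordinates, as OpenCV has them. Camera axes: x right, y down, z forward; pixel columns grow to the right and rows downward; lengths in m; the calibration is good to about 2 mm. A picture is of the moment at which its call begins: read the wrist's pose just before it. camera_params takes no time and is no camera call; for the wrist camera it gives the pose at the moment of the call.
- close_job(): hands the job in; it is judged then, once.
The state is a dict: "t": time; "joint_pos": joint angles; "dq": joint speeds; "tau": joint torques, N m; "tcp_pos": TCP position; "tool_rot": TCP orientation; "ft_force": force on the tool from outside, world axes, zero at the start; "ft_torque": the same for the moment, N m; "finger_gap": finger opening in m; "gripper_force": force on a finger pad.
Only numpy, scipy, OpenCV 4.12 (cv2) and the standard library are available. Lean on these libraries where they do the work, as an engineer would, in place of code of your own. Each camera call takes 0.05 s, during which the arm holds its last target. There are 200 camera calls.

TASK

Slide the steel sample bar along its lift table by its black pin until the red spot on it is centred under the tip of the dial gauge, with the table still down. Then swing the cam lever with the red knob up to its highest lift point, where the handle stands upright and the table carries the spot up against the gauge tip, and finish while holding the lever there: it springs back if let go, and sinks again if pushed past upright. Leave the bottle, loupe, wipes pack and tape roll where they are.

Things in the scene. Friction and masses are not known exactly. Their poses are not given: they have to be found in the camera images.
- stand: Fixed gauging stand. Origin: underside, straight below the gauge tip; +y runs along the table to the lever end, -x is the front. Dark base plate x -38..38, y -146..90 mm; steel column at x 72, y 0; grey arm at height 141-155 mm carries the gauge barrel (15 mm thick) over x 0, y 0; dial (38 mm wide) up to 191 mm high. Place and yaw vary
- lift_table (a joint): Lift of the aluminium table under the bar, m: 0 down, 0.012 highest; moved only by the cam lever. Table 50 mm wide (x), y -130..50 of the stand, top 68 mm above the stand's underside when down; two lips 6 mm high (1.5 mm play each side) let the bar slide only along the stand's y. The black index line on its front lip is level with the gauge tip
- sample_bar: Loose steel bar 30 x 150 x 14 mm (x, y, z), 0.2 to 0.42 kg, lying in the table's channel, long side along the stand's y. Origin: centre of underside. It is always found drawn out 20 to 55 mm toward the stand's -y, so it must move toward +y
- spot (a point): Centre of the flat red spot (10 mm across) on the bar's top face, 50 mm from the bar's centre toward +y, with a short black line either side of it
- pin_top (a point): Centre of the top of the black upright pin (14 mm diameter, 24 mm high) on the bar's top face, 62 mm from the bar's centre toward -y; grip it from above and slide
- probe_tip (a point): Lowest point of the sprung gauge plunger (5 mm thick, red round tip), 90 mm above the stand's underside at rest: 8 mm over the bar's top when the table is down. Moves with the plunger
- probe_plunger (a joint): How far the gauge plunger is pushed up, m: 0 free, 0.0035 to 0.004 when the bar is at the highest lift; about 1 N
- cam_lever (a joint): Angle of the cam lever, rad: 0 at rest (handle, a 10 mm steel rod with a red knob at its end, points to the stand's -x, 20 degrees above level), grows as the handle rises; 1.22 is upright, the highest lift; beyond it the table sinks again; stop at 2.1. A spring always drives it back toward 0 (5 to 8 N at the knob)
- lever_knob (a point): Centre of the red disc knob (28 mm diameter, 20 mm thick, its two flat faces to the stand's +y and -y; the pads can pinch them while the knob turns between them) at the end of the handle, 88 mm from the hinge axis; about 65 mm above the work surface at rest, 123 mm when upright; free on both sides by 30 mm or more
- lever_hinge (a point): Point on the lever's hinge axis in the plane of the handle (stand x 0, y 96 mm, height 35 mm); the axis runs along the stand's y
- ipa_bottle: White bottle with blue cap, 36 mm diameter, 75 mm high, origin under its centre; bystander
- loupe: Black eye loupe, 36 mm diameter, 30 mm high, origin under its centre; bystander
- wipes_pack: Grey pack 88 x 60 x 24 mm, origin under its centre; bystander
- tape_roll: Blue tape roll, 72 mm diameter, 19 mm high, origin under its centre; bystander

How it is judged:
On the way, in this order (a step that is already met when the one before it is completed fails the run):
1. the red spot is under the gauge tip with the table down (horizontal distance between spot and probe_tip below 0.005 m and value of joint lift_table below 0.0015 m), for 0.2 s.
2. the cam lever is at its highest lift, the spot against the tip (value of joint cam_lever between 1.08 and 1.36 rad and value of joint probe_plunger above 0.0025 m), for 0.2 s.
At the end, for the whole second after the job is handed in: The robot still bears on the lever handle (over 0.5 N) and keeps it within 8 degrees of upright, the table is lifted more than 11 mm, the gauge plunger is pushed up more than 2.5 mm by the bar lying flat on the table, and the gauge tip stands within 5 mm of the centre of the red spot (all of step 2 and value of joint lift_table above 0.011 m and horizontal distance between spot and probe_tip below 0.005 m and (contact force between cam_lever and the fingers above 0.5 N or contact force between cam_lever and the arm above 0.5 N) and angle between sample_bar's own z axis and vertical below 0.06 rad); the arm keeps its last pose, push and grip.
It fails at once if a bystander is moved by more than 20 mm (distance of any of ipa_bottle, loupe, wipes_pack, tape_roll from where it was at the start of the episode above 0.02 m).
It fails at once if the bar is tipped out of its channel (angle between sample_bar's own z axis and vertical above 0.35 rad).
It also fails if it takes over 46 s, if anything falls off the work surface, if the arm or the gripper's body presses on something with over 40 N, if the wrist force passes 120 N, or if a joint passes its speed limit or range.

## Working session

There is one attempt and no reset: what is moved stays moved. The work goes in short steps, Python scripts to look and compute and a tool call to move; the robot and the scene stay as the last step left them, time stands still between calls to the robot, and variables do not carry over. Pictures are saved under pics/ and viewed, at most 10 in all, crops included, and the job is handed in when it is done.

Besides the shell and the picture viewer there is one more tool, called after ">>>" as name(argument=value, ...) on one line, values as JSON. drive_tool: Moves the arm, as the interface text tells. Its arguments: {"type":"object","properties":{"targets":{"type":"array","items":{"type":"array"}}},"required":["targets"]}

```bash
ls; mkdir -p pics; cat > h.py <<'E'
import numpy as np, cv2
from station import *
def cap(n):
    p=camera_params(n); im,d=capture(n); return im,d,p
def rays(uv,p):
    uv=np.atleast_2d(np.float64(uv)); xy=(uv-[p['cx'],p['cy']])/[p['fx'],p['fy']]; s=xy.copy()
    for _ in range(20): s=xy/(1+p['k1']*(s**2).sum(1,keepdims=True))
    return s
def RT(p): return cv2.Rodrigues(np.float64(p['rvec']))[0],np.float64(p['tvec']).ravel()
def world(uv,z,p):  # z = optical depth
    s=rays(uv,p); R,t=RT(p); c=np.c_[s,np.ones(len(s))]*np.reshape(z,(-1,1)); return (c-t)@R
def onplane(uv,h,p): # intersect z=h
    s=rays(uv,p); R,t=RT(p); d=np.c_[s,np.ones(len(s))]@R; o=-R.T@t
    return o+d*((h-o[2])/d[:,2:3])
def proj(P,p):
    R,t=RT(p); c=np.atleast_2d(P)@R.T+t; s=c[:,:2]/c[:,2:]; s=s*(1+p['k1']*(s**2).sum(1,keepdims=True))
    return s*[p['fx'],p['fy']]+[p['cx'],p['cy']]
E
python3 - <<'E'
from h import *
print({k:np.round(v,3) for k,v in get_state().items()},grip_depth)
for n in ['scene','side','wrist']:
    im,d,p=cap(n); np.savez(f'pics/{n}0.npz',im=im,d=d,**p); cv2.imwrite(f'pics/{n}0.png',im)
    print(n,p)
a=[cv2.imread(f'pics/{n}0.png') for n in ['scene','side']]
cv2.imwrite('pics/a0.png',np.vstack(a)[:, :] if 0 else cv2.resize(np.hstack(a),(800,300)))
E
```

```text
pics
{'t': np.float64(0.0), 'joint_pos': array([ 1.164,  0.308,  1.508, -0.   ,  1.328, -0.074]), 'dq': array([-0.001, -0.001, -0.001,  0.001,  0.   , -0.001]), 'tau': array([ 1.0000e-03, -4.5756e+01, -2.5192e+01, -0.0000e+00,  1.3000e-02,
        0.0000e+00]), 'tcp_pos': array([0.188, 0.543, 0.23 ]), 'tool_rot': array([-0.   ,  0.166,  0.986, -0.001]), 'ft_force': array([-0.027,  0.221,  0.272]), 'ft_torque': array([-0.057,  0.044, -0.028]), 'gripper_force': np.float64(0.0), 'finger_gap': np.float64(0.086)} -0.0187
scene {'fx': 377.18748458676276, 'fy': 377.18748458676276, 'cx': 253.48520170341533, 'cy': 196.3523500039743, 'k1': 0.022339455652914, 'rvec': array([ 0.98003245, -2.56759875,  0.93318055]), 'tvec': array([0.46774755, 0.35976141, 0.73591453])}
side {'fx': 482.51961759253527, 'fy': 482.51961759253527, 'cx': 258.33257583158826, 'cy': 194.6829832697045, 'k1': -0.08903015311172943, 'rvec': array([ 0.93224727,  2.74881924, -0.72280625]), 'tvec': array([ 0.49132377, -0.30866115,  1.44726492])}
wrist {'fx': 271.2743527308752, 'fy': 271.2743527308752, 'cx': 254.4427361628921, 'cy': 192.2410936772404, 'k1': -0.04178709646827321, 'rvec': array([-2.35779433, -1.67891906, -0.24200671]), 'tvec': array([-0.57388458, -0.0366071 ,  0.38011353])}
```

View pics/scene0.png

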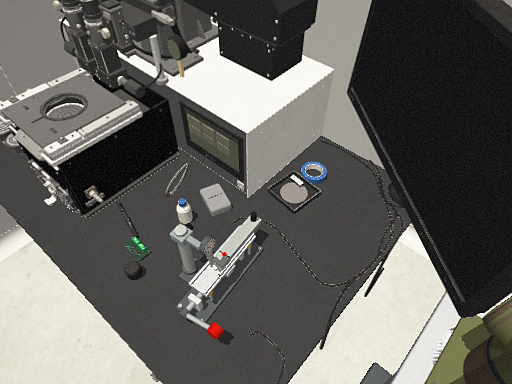

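View pics/side0.png

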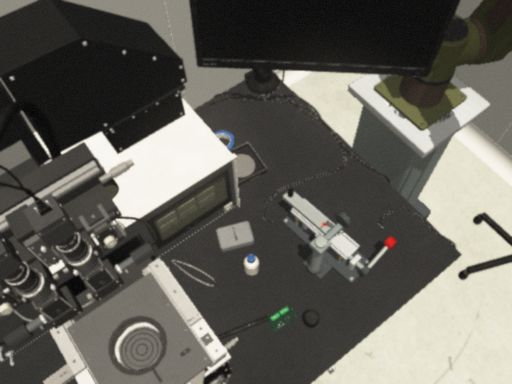

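```bash
cat > a.py <<'E'
from h import *
for n in ['scene','side']:
    f=np.load(f'pics/{n}0.npz'); im,d=f['im'],f['d']; p={k:f[k] for k in ['fx','fy','cx','cy','k1','rvec','tvec']}
    b,g,r=[im[...,i].astype(int) for i in range(3)]
    m=((r>110)&(g<90)&(b<90)).astype(np.uint8)
    k,l,s,c=cv2.connectedComponentsWithStats(m)
    for i in range(1,k):
        z=np.median(d[l==i]); print(n,s[i],c[i].round(1),z.round(3),world(c[i],z,p).round(4))
    for uv in ([(253,217)] if n=='scene' else [(291,193)]):
        u,v=uv; m2=(im[v-9:v+10,u-9:u+10].max(2)<45).astype(np.uint8); print(m2); dd=d[v-9:v+10:3,u-9:u+10:3]; print(dd.round(3))
E
python3 a.py
```

```text
scene [207 247   3   1   3] [208. 247.] 0.721 [[0.5426 0.2259 0.1778]]
scene [222 252   5   4  13] [223.8 253.5] 0.821 [[0.554  0.1787 0.0834]]
scene [212 292   1   1   1] [212. 292.] 0.799 [[0.5224 0.2491 0.0498]]
scene [207 322  16  18 180] [214.5 330.3] 0.722 [[0.4524 0.3077 0.0747]]
[[0 0 0 0 0 0 0 0 0 0 0 0 0 0 0 0 0 0 0]
 [0 0 0 0 0 0 0 0 0 0 0 0 0 0 0 0 0 0 0]
 [0 0 0 0 0 0 0 0 0 0 0 0 0 0 0 0 0 0 0]
 [0 0 0 0 0 0 0 0 0 0 0 0 0 0 0 0 0 0 0]
 [0 0 0 0 0 0 0 0 1 1 1 1 0 0 0 0 0 0 0]
 [0 0 0 0 0 0 0 1 1 1 1 1 0 0 0 0 0 0 0]
 [0 0 0 0 0 0 0 1 1 1 1 1 0 0 0 0 0 0 0]
 [0 0 0 0 0 0 0 1 1 1 1 1 1 0 0 0 0 0 0]
 [0 0 0 0 0 0 0 1 1 1 1 1 1 0 0 0 0 0 0]
 [0 0 0 0 0 0 0 1 1 1 1 1 1 0 0 0 0 0 0]
 [0 0 1 0 0 0 0 1 1 1 1 1 0 0 0 0 0 0 0]
 [0 0 0 0 0 0 0 1 1 1 1 1 0 0 0 0 0 0 0]
 [0 0 0 0 0 0 0 1 1 1 1 1 0 0 0 0 0 0 0]
 [0 0 0 0 0 0 0 0 0 0 0 0 0 0 0 0 0 0 1]
 [0 0 0 0 0 0 0 0 0 0 0 0 0 0 0 0 0 0 0]
 [0 0 0 0 0 0 0 0 0 0 0 0 0 0 0 0 0 0 0]
 [0 0 0 0 0 0 0 0 0 0 0 0 0 0 0 0 0 0 0]
 [0 0 0 0 0 0 0 0 0 0 0 0 0 0 0 0 0 0 0]
 [0 0 0 0 0 0 0 0 0 0 0 0 0 0 0 0 0 0 0]]
[[1.005 1.008 1.004 1.005 1.004 
[... 823 characters left out ...]
0 0 0 0 0 0 0]
 [0 0 0 0 0 0 0 1 1 1 0 0 0 0 0 0 0 0 0]
 [0 0 0 0 0 0 0 1 1 1 0 0 0 0 0 0 0 0 0]
 [0 0 0 0 0 0 0 0 0 0 0 0 0 0 0 0 0 0 0]
 [0 0 0 0 0 0 0 0 0 0 0 0 0 0 0 0 0 0 0]
 [0 0 0 0 0 0 0 0 0 0 0 0 0 0 0 0 0 0 0]
 [0 0 0 0 0 0 0 0 0 0 0 0 0 0 0 0 0 0 0]
 [1 0 0 0 0 0 0 0 0 0 0 0 0 0 0 0 0 0 0]
 [1 1 0 0 0 0 0 0 0 0 0 0 0 0 0 0 0 0 0]
 [1 1 1 1 0 0 0 0 0 0 0 0 0 0 0 0 0 0 0]]
[[1.299 1.294 1.289 1.292 1.296 1.297 1.301]
 [1.295 1.283 1.294 1.293 1.29  1.291 1.289]
 [1.285 1.287 1.163 1.165 1.287 1.286 1.295]
 [1.285 1.189 1.168 1.164 1.187 1.283 1.283]
 [1.281 1.186 1.188 1.177 1.187 1.183 1.186]
 [1.273 1.189 1.178 1.181 1.18  1.183 1.183]
 [1.272 1.268 1.186 1.174 1.176 1.176 0.   ]]
```

```bash
python3 - <<'E'
import cv2,numpy as np
a=cv2.imread('pics/scene0.png')[195:350,160:290]; b=cv2.imread('pics/wrist0.png')
a=cv2.resize(a,None,fx=3.3,fy=3.3)
c=cv2.imread('pics/side0.png')[180:290,270:410]; c=cv2.resize(c,(364,286))
o=np.zeros((600,800,3),np.uint8); o[:a.shape[0],:a.shape[1]]=a; o[:286,434:798]=c; b=cv2.resize(b,(366,274)); o[300:574,434:800]=b
cv2.imwrite('pics/z0.png',o)
E
```

```text
(no output)
```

View pics/z0.png

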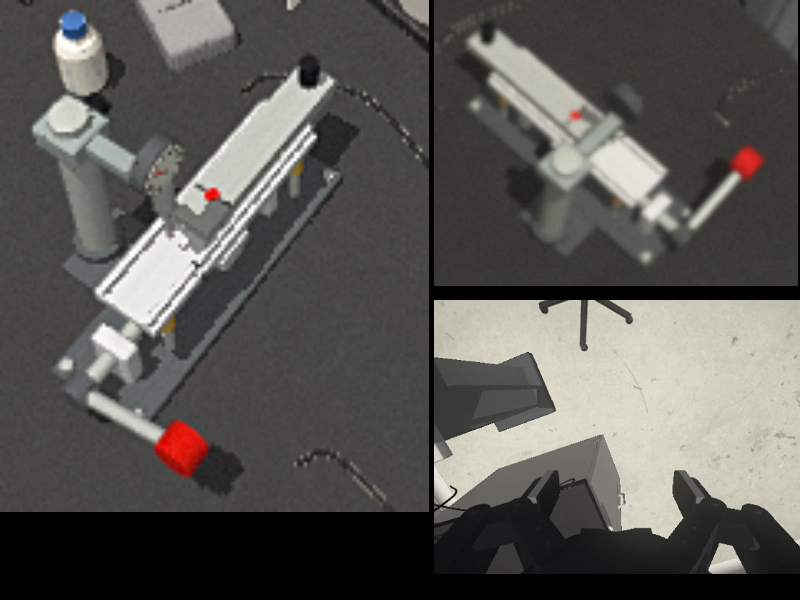

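```bash
cat > fit.py <<'E'
from h import *
from scipy.optimize import least_squares
ps={}
for n in ['scene','side']:
    f=np.load(f'pics/{n}0.npz'); ps[n]={k:f[k] for k in ['fx','fy','cx','cy','k1','rvec','tvec']}
obs={'scene':{'pin':(253.2,213.8),'spot':(223.8,253.5),'knob':(214.5,330.3)},'side':{'pin':(290.6,189.8),'spot':(324.7,223.6),'knob':(389.9,241.9)}}
def S2W(q,P):
    c,s=np.cos(q[2]),np.sin(q[2]); P=np.atleast_2d(P); return np.c_[q[0]+c*P[:,0]-s*P[:,1],q[1]+s*P[:,0]+c*P[:,1],P[:,2]]
def pts(q): return dict(pin=[0,q[3]-.112,.106],spot=[0,q[3],.082],knob=[-.0827,.096,.0651])
def res(q): return np.concatenate([(proj(S2W(q,pts(q)[k]),ps[n])[0]-v)*(1.5 if n=='side' else 1) for n in obs for k,v in obs[n].items()])
r=least_squares(res,[.54,.2,.8,-.03])
if __name__=='__main__':
    q=r.x; print(q,np.degrees(q[2]),r.fun.round(2))
    for k,v in pts(q).items(): print(k,S2W(q,v))
    print('probe',S2W(q,[0,0,.09]),'hinge',S2W(q,[0,.096,.035]),'up',S2W(q,[0,.096,.123]))
E
python3 fit.py
```

```text
[ 0.54883995  0.21978797  0.12315191 -0.04230095] 7.056084492126738 [ 0.24 -0.49  0.37  0.11  0.48 -0.11  0.47  0.16 -0.44  0.5   0.16  0.31]
pin [[0.56779441 0.06665563 0.106     ]]
spot [[0.55403623 0.17780739 0.082     ]]
knob [[0.45497357 0.30490196 0.0651    ]]
probe [[0.54883995 0.21978797 0.09      ]] hinge [[0.53704723 0.3150609  0.035     ]] up [[0.53704723 0.3150609  0.123     ]]
```

```bash
cat >> h.py <<'E'
def mv(P,yaw=None):  # tool shift to reach world TCP P with tool-y at yaw (mod pi)
    from scipy.spatial.transform import Rotation as Ro
    s=get_state(); w=s['tool_rot']; R=Ro.from_quat([w[1],w[2],w[3],w[0]]).as_matrix()
    o=R.T@(np.array(P)-s['tcp_pos']); t=0
    if yaw is not None:
        a=np.arctan2(R[1,1],R[0,1]); t=-((yaw-a+np.pi/2)%np.pi-np.pi/2)
    return o.round(4),round(t,4)
E
python3 - <<'E'
from h import *
from fit import ps,r,S2W
q=r.x
for n in ps:
    d=np.load(f'pics/{n}0.npz')['d']; v,u=np.mgrid[0:384:2,0:512:2]; z=d[::2,::2].ravel(); uv=np.c_[u.ravel(),v.ravel()]
    W=world(uv[z>0],z[z>0],ps[n]); W=W[(W[:,2]>.05)&(W[:,2]<1)]
    H,_,_=np.histogram2d(W[:,0],W[:,1],bins=[np.arange(-.2,1.05,.1),np.arange(-.7,.8,.1)])
    print(n);print(H.astype(int))
print(mv(np.r_[S2W(q,[0,q[3]-.112,.25])[0]],q[2]+np.pi/2))
print(mv(np.r_[S2W(q,[0,q[3]-.112,.086])[0]],q[2]+np.pi/2))
E
```

```text
scene
[[   0    0    0    0    0    0    0    0    0    0    0    0    0    0]
 [   0    0    0    0    0    0    0    0    0    0    0    0    0    0]
 [   0    0    0    0    0    0   16  591    0    0    0    0    0    0]
 [   0    0    0    0    0    0    0 1590    0    0    0    0    0    0]
 [   0    0    0    0    0    0 2753  373    0    0    0    0    0    0]
 [   0    0    0    0    0 1680 1063    0    0    0    0    0    0    0]
 [   0    0    0    0  511  899    0    0    0    8   55    0    0    0]
 [   0    0    0    0  634    0    0   70  231  299    4    0    0    0]
 [   0    0    0  198  507  643  514    0    0  141    0    0    0    0]
 [   0    0    0   69  239  979  569    0   32    0    0    0    0    0]
 [   0    0    0    0   18  579  544    0    0   11    0    0    0    0]
 [   0    0    0    0   45  256  791  999  804  950  266    0    0    0]]
side
[[   0    0    0    0    0    0    2   54   30    0    0    0    0    0]
 [   0    0    0    0    0    0   11  506  169    0    0    0    0    0]
 [   0    0    0    0    0    0   34  413    0    0    0    0    0    0]
 [   0    0    0    0    0    0    0  759    0    0    0    0    0    0]
 [   0    0    0    0    0    0  905  156    0    0    0    0    0    0]
 [   0    0    0   26    1  660  359    0    0    0    0    0    0    0]
 [   0    0    0    0  421  559    0    0    0    6   36    0    0    0]
 [   0    0    0    0  722    0    0   67  191  204    4    0    0    0]
 [   0    0    0    0   38  194  255    0    0  116    0    0    0    0]
 [   0    0    0    0  245 1474  732    0   35    0    0    0    0    0]
 [   0    0    0    0  465 2146  813    0    0   12    0    0    0    0]
 [   0    0    0   24  276 1480 1292  751  531  613  228    0    0    0]]
(array([-0.5149, -0.326 , -0.019 ]), np.float64(-0.456))
(array([-0.5149, -0.3258,  0.145 ]), np.float64(-0.456))
```

```bash
python3 - <<'E'
from h import *
from fit import ps
A=[]
for n in ps:
    f=np.load(f'pics/{n}0.npz');d=f['d']; v,u=np.mgrid[0:384,0:512]; z=d.ravel(); uv=np.c_[u.ravel(),v.ravel()]; im=f['im'].reshape(-1,3)
    W=world(uv[z>0],z[z>0],ps[n]); A.append(np.c_[W,im[z>0]])
A=np.vstack(A)
for x in np.arange(-.1,.7,.05):
    m=(A[:,0]>x)&(A[:,0]<x+.05)&(A[:,1]>-.35)&(A[:,1]<.15)&(A[:,2]>.05)
    m&=~((A[:,0]>.53)&(A[:,1]>.04))
    B=A[m]
    if len(B)>20: print(x.round(2),'y',np.percentile(B[:,1],[1,50,99]).round(3),'z',np.percentile(B[:,2],[1,10,50,99]).round(3),B[:,3:].mean(0).round())
E
```

```text
-0.1 y [0.001 0.088 0.137] z [0.164 0.207 0.263 0.365] [29. 40. 43.]
-0.05 y [-0.01   0.062  0.085] z [0.072 0.168 0.232 0.267] [35. 47. 47.]
0.0 y [0.02  0.053 0.065] z [0.053 0.076 0.144 0.266] [33. 44. 46.]
0.05 y [-0.028  0.027  0.044] z [0.052 0.067 0.146 0.248] [42. 56. 60.]
0.1 y [0.017 0.064 0.073] z [0.201 0.245 0.318 0.445] [26. 27. 27.]
0.15 y [0.01  0.032 0.056] z [0.227 0.251 0.343 0.445] [22. 23. 23.]
0.2 y [-0.033 -0.01   0.015] z [0.23  0.26  0.379 0.51 ] [22. 22. 22.]
0.25 y [-0.076 -0.052 -0.027] z [0.234 0.272 0.414 0.577] [23. 23. 23.]
0.3 y [-0.125 -0.093 -0.069] z [0.234 0.272 0.423 0.579] [24. 25. 25.]
0.35 y [-0.306 -0.133 -0.109] z [0.072 0.263 0.399 0.566] [22. 23. 23.]
0.4 y [-0.197 -0.173 -0.149] z [0.237 0.265 0.383 0.538] [22. 22. 22.]
0.45 y [-0.237 -0.214 -0.19 ] z [0.238 0.263 0.368 0.511] [21. 21. 22.]
0.5 y [-0.279 -0.255 -0.231] z [0.239 0.263 0.358 0.484] [22. 22. 22.]
0.55 y [-0.297 -0.286 -0.27 ] z [0.241 0.261 0.346 0.461] [28. 29. 29.]
0.65 y [-0.343 -0.147 -0.018] z [0.055 0.09  0.22  0.457] [135. 140. 142.]
```

```bash
python3 - <<'E'
from h import *
from fit import ps
for n,L in dict(scene=[(364,3),(352,50),(351,92),(400,182),(440,255),(470,309),(480,306),(495,296),(508,286),(505,200),(505,100),(430,50),(400,5)],side=[(195,30),(200,64),(300,66),(400,68),(430,68),(440,40),(450,10),(452,2),(300,5),(462,25),(478,30),(500,30),(440,80)]).items():
    f=np.load(f'pics/{n}0.npz');p=ps[n]; R,t=RT(p); print(n,'cam',(-R.T@t).round(3))
    for u,v in L:
        z=f['d'][max(v-2,0):v+3,max(u-2,0):u+3]; z=z[z>0]; 
        if len(z): print((u,v),f['im'][v,u],np.ptp(z).round(3),world((u,v),np.median(z),p).round(3))
E
python3 - <<'E'
import cv2,numpy as np
a=cv2.imread('pics/scene0.png')[:,330:]; b=cv2.imread('pics/side0.png')[:230,330:]
a=cv2.convertScaleAbs(cv2.resize(a,(284,600)),alpha=2,beta=20) ; b=cv2.convertScaleAbs(cv2.resize(b,(500,632)),alpha=2,beta=20)[:600]
cv2.imwrite('pics/m0.png',np.hstack([a,b]))
E
```

```text
scene cam [0.222 0.459 0.793]
(364, 3) [147 155 155] 0.022 [[ 0.869 -0.877  0.183]]
(352, 50) [150 160 160] 0.022 [[ 0.873 -0.873  0.002]]
(351, 92) [14  9  7] 0.027 [[ 0.561 -0.277  0.257]]
(400, 182) [78 80 79] 0.013 [[ 0.333 -0.091  0.256]]
(440, 255) [53 55 56] 0.01 [[0.208 0.01  0.254]]
(470, 309) [18 25 11] 0.013 [[0.136 0.071 0.256]]
(480, 306) [36 35 30] 0.018 [[0.13  0.068 0.271]]
(495, 296) [31 31 36] 0.017 [[0.126 0.064 0.304]]
(508, 286) [31 29 33] 0.017 [[0.124 0.064 0.336]]
(505, 200) [24 31 27] 0.009 [[0.186 0.021 0.424]]
(505, 100) [32 27 29] 0.009 [[ 0.25  -0.035  0.513]]
(430, 50) [30 33 33] 0.012 [[ 0.386 -0.145  0.483]]
(400, 5) [27 26 32] 0.016 [[ 0.486 -0.227  0.496]]
side cam [0.971 0.487 1.118]
(195, 30) [28 29 30] 0.013 [[ 0.572 -0.292  0.352]]
(200, 64) [25 29 29] 0.017 [[ 0.574 -0.29   0.246]]
(300, 66) [32 35 36] 0.016 [[ 0.385 -0.133  0.246]]
(400, 68) [37 41 39] 0.011 [[0.194 0.023 0.248]]
(430, 68) [28 29 31] 0.129 [[0.138 0.069 0.252]]
(440, 40) [20 23 21] 0.012 [[0.137 0.066 0.34 ]]
(450, 10) [16 18 16] 0.013 [[0.138 0.063 0.424]]
(452, 2) [15 15 14] 0.015 [[0.138 0.06  0.444]]
(300, 5) [19 18 20] 0.014 [[ 0.387 -0.146  0.422]]
(462, 25) [31 31 33] 0.014 [[-0.035  0.022  0.264]]
(478, 30) [31 44 48] 0.014 [[-0.072  0.053  0.25 ]]
(500, 30) [23 36 36] 0.021 [[-0.07   0.107  0.291]]
(440, 80) [36 49 54] 0.019 [[0.028 0.056 0.126]]
```

View pics/m0.png

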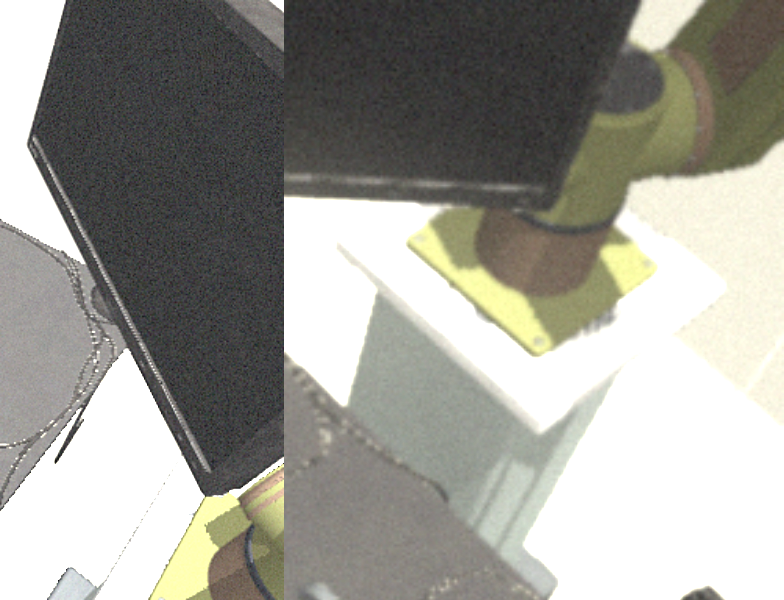

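The manual's scale: shifts go in shares of 40 cm and turns go in shares of pi rad. Converting my numbers, -0.343 m / 0.4 = -0.8575, -0.25 m / 0.4 = -0.625, -0.456 rad / 3.1416 = -0.1451.

>>> drive_tool(targets=[[0.085, [-0.125, -0.075, -0.05], -0.0223], [0.085, [-0.25, -0.15, -0.075], -0.0446], [0.085, [-0.375, -0.2125, -0.1], -0.0668], [0.085, [-0.5, -0.275, -0.125], -0.0891], [0.085, [-0.625, -0.35, -0.125], -0.1114], [0.085, [-0.75, -0.4125, -0.125], -0.1337], [0.085, [-0.8575, -0.475, -0.125], -0.1451], [0.085, [-0.8575, -0.475, -0.125], -0.1451]])

```text
t: 1.15
tcp_pos: [0.4521, 0.2491, 0.281]
tool_rot: [0.0, -0.059, 0.998, -0.001]
ft_force: [-0.2, -0.3, 0.4]
finger_gap: 0.0852
gripper_force: 0.0
```

```bash
cat > look.py <<'E'
import sys
from h import *
k=sys.argv[1]; s=get_state(); print(s['t'],s['tcp_pos'].round(4),s['joint_pos'].round(3),s['ft_force'].round(1))
for n in sys.argv[2:]:
    im,d,p=cap(n); np.savez(f'pics/{n}{k}.npz',im=im,d=d,**p); cv2.imwrite(f'pics/{n}{k}.png',im)
E
python3 look.py 1 scene side wrist
python3 - <<'E'
import cv2,numpy as np
a=[cv2.imread(f'pics/{n}1.png') for n in ['scene','side','wrist']]
o=np.zeros((600,800,3),np.uint8)
for i,x in enumerate(a): o[300*(i//2):300*(i//2)+300,400*(i%2):400*(i%2)+400]=cv2.convertScaleAbs(cv2.resize(x,(400,300)),alpha=1.5)
cv2.imwrite('pics/m1.png',o)
E
```

```text
1.15 [0.4521 0.2491 0.281 ] [ 4.230e-01  1.880e-01  1.545e+00 -1.000e-03  1.409e+00 -1.266e+00] [-0.2 -0.3  0.4]
```

View pics/m1.png

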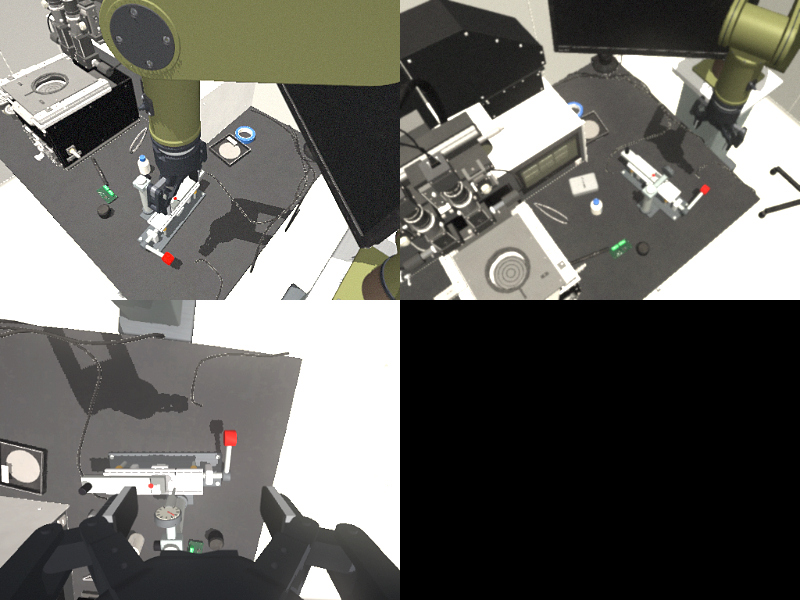

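```bash
python3 - <<'E'
from h import *
from fit import ps
for n in ps:
    f=np.load(f'pics/{n}1.npz'); im=f['im'].astype(int); d=f['d']
    v,u=np.where((im[...,2]-im[...,0]>20)&(im[...,1]-im[...,0]>20)&(d>0))
    W=world(np.c_[u,v],d[v,u],ps[n]); W=W[(W[:,2]>.3)]
    a=.423; e=np.array([np.cos(a),np.sin(a)]); l=np.array([-np.sin(a),np.cos(a)]); r=W[:,:2]@e; q=W[:,:2]@l
    for x in np.arange(-.1,.7,.05):
        m=(r>x)&(r<x+.05)
        if m.sum()>20: print(n,x.round(2),'lat',np.percentile(q[m],[1,99]).round(3),'z',np.percentile(W[m,2],[1,99]).round(3))
f=np.load('pics/scene0.npz')
for uv in [(490,10),(500,20),(508,28),(480,3)]: print(uv,world(uv,f['d'][uv[1],uv[0]],ps['scene']).round(3))
E
```

```text
scene 0.3 lat [0.099 0.102] z [0.643 0.708]
scene 0.35 lat [0.099 0.102] z [0.635 0.705]
scene 0.4 lat [0.099 0.102] z [0.626 0.699]
scene 0.45 lat [0.05  0.103] z [0.489 0.693]
scene 0.5 lat [0.067 0.103] z [0.486 0.687]
scene 0.55 lat [0.099 0.102] z [0.631 0.676]
side 0.45 lat [0.001 0.094] z [0.667 0.703]
side 0.5 lat [-0.013  0.1  ] z [0.489 0.697]
side 0.55 lat [-0.013  0.099] z [0.489 0.678]
(490, 10) [[ 0.322 -0.095  0.579]]
(500, 20) [[ 0.304 -0.08   0.577]]
(508, 28) [[ 0.29  -0.067  0.577]]
(480, 3) [[ 0.339 -0.107  0.579]]
```

```bash
python3 - <<'E'
from h import *
from fit import *
f=np.load('pics/wrist1.npz'); p={k:f[k] for k in ps['scene']}; im=f['im'].astype(int)
m=((im[...,2]>110)&(im[...,1]<90)&(im[...,0]<90)).astype(np.uint8)
k,l,s,c=cv2.connectedComponentsWithStats(m)
for i in range(1,k):
    if s[i,4]>3: print(s[i],c[i].round(1))
q=r.x
for k,v in pts(q).items(): print(k,proj(S2W(q,v),p).round(1))
print('tip',proj(S2W(q,[0,0,.09]),p).round(1), 'index',proj(S2W(q,[-.025,0,.074]),p).round(1))
cv2.imwrite('pics/w1c.png',cv2.resize(f['im'][190:270,90:310],(800,291),interpolation=cv2.INTER_CUBIC))
T=S2W(q,[0,q[3]-.112,.086])[0]; y=q[2]+np.pi/2
print(mv(T+[0,0,.06],y),mv(T,y),T)
E
```

```text
[287 167  16  20 295] [294.8 176.5]
[190 235   6   6  29] [192.7 237.4]
[214 270   9   6  15] [218.3 272.7]
pin [[104.5 245.6]]
spot [[192.7 237.8]]
knob [[293.  176.6]]
tip [[222.4 240.4]] index [[223.1 218.8]]
(array([-0.095 , -0.1985,  0.1348]), np.float64(-0.0005)) (array([-0.0951, -0.1985,  0.1948]), np.float64(-0.0005)) [0.56779441 0.06665563 0.086     ]
```

View pics/w1c.png

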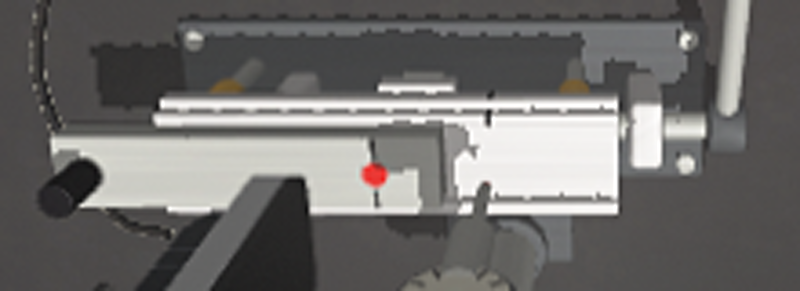

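Converted, -0.198 m / 0.4 = -0.495, -0.16 m / 0.4 = -0.4.

>>> drive_tool(targets=[[0.085, [-0.05, -0.1, 0.025], 0], [0.085, [-0.1, -0.2, 0.05], 0], [0.085, [-0.15, -0.3, 0.075], 0], [0.085, [-0.2, -0.4, 0.075], 0], [0.085, [-0.2375, -0.495, 0.075], 0], [0.085, [-0.2375, -0.495, 0.075], 0]])

```text
t: 2.05
tcp_pos: [0.5695, 0.0664, 0.251]
tool_rot: [0.0, -0.061, 0.998, -0.0]
ft_force: [-0.1, 0.9, -0.4]
finger_gap: 0.0847
gripper_force: 0.0
```

Converted, 0.105 m / 0.4 = 0.2625, 0.09 m / 0.4 = 0.225.

>>> drive_tool(targets=[[0.085, [0, 0, 0.075], 0], [0.085, [0, 0, 0.15], 0], [0.085, [0, 0, 0.225], 0], [0.085, [0, 0, 0.2625], 0], [0.085, [0, 0, 0.2625], 0]])

```text
t: 2.68
tcp_pos: [0.5674, 0.0683, 0.1455]
tool_rot: [-0.001, -0.062, 0.998, 0.0]
ft_force: [-0.7, 0.0, -0.5]
finger_gap: 0.085
gripper_force: 0.0
```

```bash
python3 look.py 2 wrist; python3 - <<'E'
from h import *
from fit import *
q=r.x;T=S2W(q,[0,q[3]-.112,.086])[0]; print(mv(T,q[2]+np.pi/2)); f=np.load('pics/wrist2.npz');p={k:f[k] for k in ps['scene']}
print(proj(S2W(q,[0,q[3]-.112,.106]),p).round(1))
E
```

```text
2.675 [0.5674 0.0683 0.1455] [ 0.046  0.38   1.629  0.     1.135 -1.65 ] [-0.7  0.  -0.5]
(array([ 0.0008, -0.0013,  0.0606]), np.float64(0.0013))
[[252.  217.3]]
```

View pics/wrist2.png

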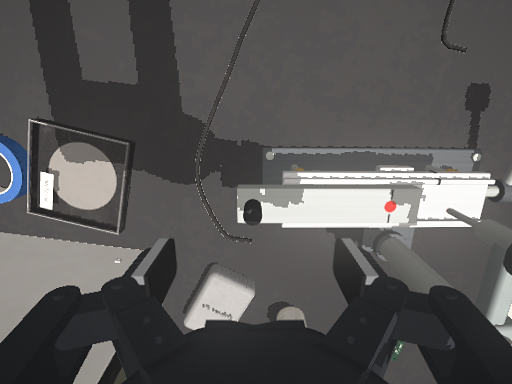

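Converted, 0.06 m / 0.4 = 0.15, 0.05 m / 0.4 = 0.125.

>>> drive_tool(targets=[[0.085, [0, 0, 0.0625], 0], [0.085, [0, 0, 0.125], 0], [0.085, [0, 0, 0.15], 0], [0.05, [0, 0, 0.15], 0], [0.03, [0, 0, 0.15], 0], [0.0, [0, 0, 0.15], 0], [0.0, [0, 0, 0.15], 0], [0.0, [0, 0, 0.15], 0]])

```text
t: 3.72
tcp_pos: [0.5691, 0.0669, 0.087]
tool_rot: [0.001, -0.062, 0.998, -0.0]
ft_force: [-0.4, -1.5, 3.7]
finger_gap: 0.0113
gripper_force: 58.5
```

>>> drive_tool(targets=[[0.0, [0, 0, 0], 0], [0.0, [0, 0, 0], 0], [0.0, [0, 0, 0], 0]])

```text
t: 4.1
tcp_pos: [0.5691, 0.0669, 0.087]
tool_rot: [0.001, -0.062, 0.998, -0.0]
ft_force: [-0.4, -0.9, 5.7]
finger_gap: 0.0117
gripper_force: 58.9
```

```bash
cat > ind.py <<'E'
import sys
from h import *
from fit import *
from scipy.optimize import least_squares
k=sys.argv[1]; f=np.load(f'pics/wrist{k}.npz');p={k:f[k] for k in ps['scene']}; im=f['im']
i=im.astype(int); m=((i[...,2]>110)&(i[...,1]<90)&(i[...,0]<90)).astype(np.uint8)
n,l,s,c=cv2.connectedComponentsWithStats(m)
for j in range(1,n):
    if s[j,4]>8: print('red',s[j],c[j].round(1))
q=r.x
print('pred spot',proj(S2W(q,[0,q[3],.082]),p).round(1),'tip',proj(S2W(q,[0,0,.09]),p).round(1),'index',proj(S2W(q,[[-.025,0,.074],[-.0275,0,.074]]),p).round(1).tolist(),'spot at 0',proj(S2W(q,[0,0,.082]),p).round(1))
st=proj(S2W(q,[-.025,0,.074]),p)[0]; u,v=st.round().astype(int)
cv2.imwrite(f'pics/w{k}c.png',cv2.resize(im[v-30:v+50,u-60:u+60],(800,533),interpolation=cv2.INTER_CUBIC)); print('crop origin',u-60,v-30,'scale 6.667')
E
python3 look.py 3 wrist; python3 ind.py 3; python3 ind.py 2
```

```text
4.1 [0.5691 0.0669 0.087 ] [ 0.043  0.447  1.695 -0.     0.999 -1.65 ] [-0.4 -0.9  5.7]
red [431 229  16  14 162] [438.4 235.3]
pred spot [[437.6 235.4]] tip [[513.5 240.3]] index [[501.9, 192.3], [502.9, 188.5]] spot at 0 [[502.3 234.5]]
crop origin 442 162 scale 6.667
red [389 201   7  11  23] [392.7 205. ]
pred spot [[389.6 206.2]] tip [[446.1 209.4]] index [[439.2, 174.3], [439.7, 171.3]] spot at 0 [[439.6 206.1]]
crop origin 379 144 scale 6.667
```

Converted, 0.043 m / 0.4 = 0.1075, 0.04 m / 0.4 = 0.1.

>>> drive_tool(targets=[[0.0, [0, 0.015, 0], 0], [0.0, [0, 0.03, 0], 0], [0.0, [0, 0.045, 0], 0], [0.0, [0, 0.06, 0], 0], [0.0, [0, 0.075, 0], 0], [0.0, [0, 0.09, 0], 0], [0.0, [0, 0.1, 0], 0], [0.0, [0, 0.1075, 0], 0]])

```text
t: 5.15
tcp_pos: [0.5644, 0.1087, 0.0871]
tool_rot: [0.001, -0.062, 0.998, -0.001]
ft_force: [0.1, -3.5, 5.9]
finger_gap: 0.0118
gripper_force: 58.8
```

>>> drive_tool(targets=[[0.0, [0, 0, 0], 0], [0.0, [0, 0, 0], 0]])

```text
t: 5.4
tcp_pos: [0.5644, 0.109, 0.0871]
tool_rot: [0.001, -0.062, 0.998, -0.001]
ft_force: [0.2, -2.3, 6.0]
finger_gap: 0.0118
gripper_force: 58.8
```

```bash
python3 look.py 4 wrist; python3 ind.py 4
```

```text
5.4 [0.5644 0.109  0.0871] [ 0.118  0.449  1.691 -0.002  1.    -1.575] [ 0.2 -2.3  6. ]
red [431 229  15  13  81] [437.1 234.8]
pred spot [[369.6 235.2]] tip [[446.2 240.6]] index [[437.3, 191.6], [438.1, 187.7]] spot at 0 [[437.6 234.7]]
crop origin 377 162 scale 6.667
```

View pics/w4c.png

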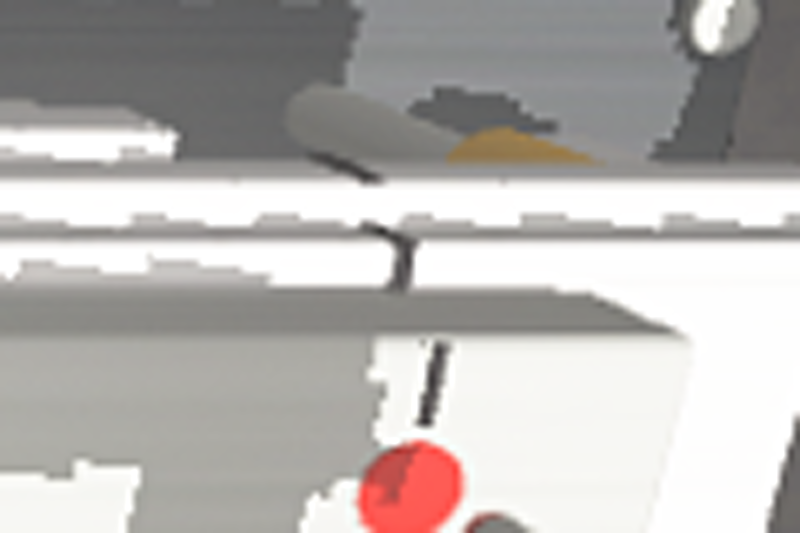

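```bash
python3 look.py 5 scene side; python3 - <<'E'
from h import *
from fit import *
q=r.x; o=np.full((600,800,3),90,np.uint8)
x=0
for n,k,h,y0,x0,sz in [('wrist',4,(40,-8),0,0,(400,300)),('wrist',1,(30,0),0,400,(400,300)),('scene',5,(20,0),300,0,(400,300)),('side',5,(20,0),300,400,(400,300))]:
    f=np.load(f'pics/{n}{k}.npz');p={k:f[k] for k in ps['scene']}; im=f['im']
    t=proj(S2W(q,[0,0,.086]),p)[0].round().astype(int); w=h[0]; hh=w*3//4
    c=im[t[1]-hh:t[1]+hh,t[0]-w:t[0]+w]; c=(255*(c/255.)**1.3).astype(np.uint8)
    o[y0:y0+300,x0:x0+400]=cv2.resize(c,sz,interpolation=cv2.INTER_CUBIC)
    print(n,'origin',t-[w,hh],'scale',200/w,'tip',proj(S2W(q,[[0,0,.09]]),p).round(1),'idx lip in/out',proj(S2W(q,[[-.0165,0,.074],[-.025,0,.074],[-.025,0,.066]]),p).round(1).tolist())
    i=im.astype(int); m=((i[...,2]>100)&(i[...,1]<90)&(i[...,0]<90)).astype(np.uint8); N,l,s,cc=cv2.connectedComponentsWithStats(m)
    for j in range(1,N):
        if abs(cc[j]-t).max()<30: print('  red',s[j],cc[j].round(1))
cv2.imwrite('pics/c5.png',o)
E
```

```text
5.45 [0.5644 0.109  0.0871] [ 0.118  0.449  1.691 -0.002  1.    -1.575] [ 0.5 -2.4  4.9]
wrist origin [402 208] scale 5.0 tip [[446.2 240.6]] idx lip in/out [[434.7, 204.8], [437.3, 191.6], [429.4, 188.1]]
  red [431 229  15  13  81] [437.1 234.8]
  red [447 240   2   2   2] [447.5 240.5]
wrist origin [193 217] scale 6.666666666666667 tip [[222.4 240.4]] idx lip in/out [[223.3, 224.5], [223.1, 218.8], [223.7, 216.7]]
  red [244 214   1   1   1] [244. 214.]
  red [251 214   1   1   1] [251. 214.]
scene origin [192 252] scale 10.0 tip [[211.7 265.9]] idx lip in/out [[218.4, 273.6], [221.6, 275.7], [221.8, 277.5]]
  red [207 247   3   1   3] [208. 247.]
  red [210 266   4   4  12] [211.4 267.8]
  red [212 291   1   2   2] [212.  291.5]
  red [212 294   1   1   1] [212. 294.]
side origin [318 220] scale 10.0 tip [[338.2 234. ]] idx lip in/out [[341.9, 232.4], [344.2, 230.1], [343.8, 231.5]]
  red [336 234   3   3   8] [336.9 235.1]
  red [339 257   1   1   1] [339. 257.]
```

View pics/c5.png

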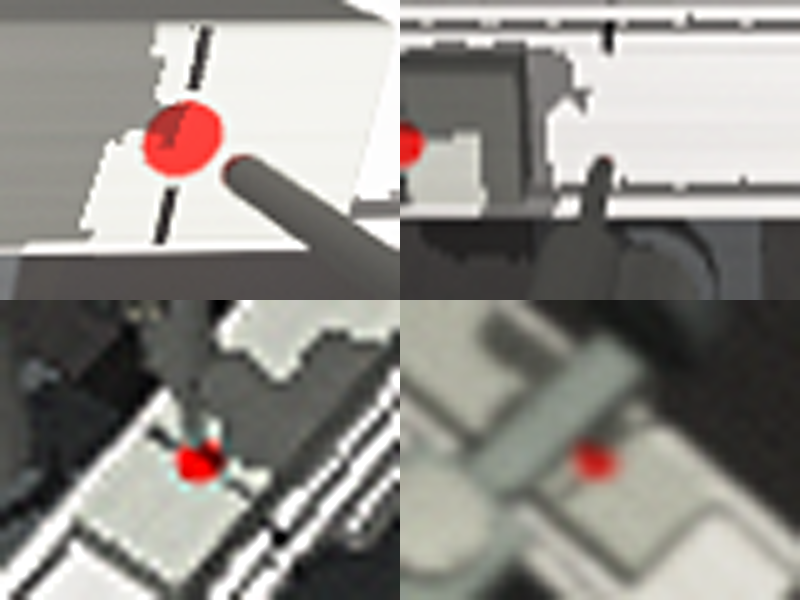

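Converted, -0.18 m / 0.4 = -0.45, -0.15 m / 0.4 = -0.375.

>>> drive_tool(targets=[[0.03, [0, 0, 0], 0], [0.06, [0, 0, 0], 0], [0.06, [0, 0, 0], 0], [0.06, [0, 0, -0.05], 0], [0.06, [0, 0, -0.125], 0], [0.06, [0, 0, -0.25], 0], [0.06, [0, 0, -0.375], 0], [0.06, [0, 0, -0.45], 0]])

```text
t: 6.55
tcp_pos: [0.5641, 0.1099, 0.2691]
tool_rot: [0.002, -0.062, 0.998, 0.0]
ft_force: [1.0, -0.1, 0.3]
finger_gap: 0.06
gripper_force: 0.0
```

```bash
python3 look.py 6 wrist; python3 ind.py 6; python3 - <<'E'
from h import *
from fit import *
q=r.x; y=q[2]+np.pi/2
T=S2W(q,[-.0827,.096,.046])[0]; print(T,mv(T+[0,0,.114],y),mv(T,y))
E
```

```text
6.55 [0.5641 0.1099 0.2691] [ 0.119  0.278  1.451  0.     1.409 -1.575] [ 1.  -0.1  0.3]
red [416  91  22  24 379] [427.3 102.6]
red [341 168   7   7  34] [343.4 170.6]
red [375 186  15   4  22] [382.5 187.2]
pred spot [[309.5 170.8]] tip [[345.4 172.3]] index [[343.1, 149.9], [343.3, 147.9]] spot at 0 [[343.3 170.9]]
crop origin 283 120 scale 6.667
[0.45497357 0.30490196 0.046     ] (array([0.0872, 0.2069, 0.1119]), np.float64(0.0002)) (array([0.0883, 0.2069, 0.2259]), np.float64(0.0002))
```

>>> drive_tool(targets=[[0.055, [0.05, 0.1125, 0], 0], [0.055, [0.1, 0.225, 0], 0], [0.055, [0.15, 0.3375, 0], 0], [0.055, [0.2, 0.45, 0], 0], [0.055, [0.22, 0.5175, 0.05], 0], [0.055, [0.22, 0.5175, 0.15], 0], [0.055, [0.22, 0.5175, 0.225], 0], [0.055, [0.22, 0.5175, 0.225], 0]])

```text
t: 7.6
tcp_pos: [0.4481, 0.3032, 0.1735]
tool_rot: [-0.003, -0.062, 0.998, -0.001]
ft_force: [0.1, -0.7, 0.5]
finger_gap: 0.0549
gripper_force: 0.0
```

```bash
python3 look.py 7 wrist; python3 - <<'E'
from h import *
from fit import *
q=r.x; y=q[2]+np.pi/2
f=np.load('pics/wrist7.npz');p={k:f[k] for k in ps['scene']}; i=f['im'].astype(int)
m=((i[...,2]>100)&(i[...,1]<90)&(i[...,0]<90)).astype(np.uint8); N,l,s,cc=cv2.connectedComponentsWithStats(m)
for j in range(1,N):
    if s[j,4]>30: print(s[j],cc[j].round(1))
    if s[j,4]>200:
        v,u=np.where((l==j)&(f['d']>0)); W=world(np.c_[u,v],f['d'][v,u],p); c,sn=np.cos(q[2]),np.sin(q[2]); D=W[:,:2]-q[:2]
        print('stand x,y,z pct',[np.percentile(a,[2,50,98]).round(4) for a in (D@[c,sn],D@[-sn,c],W[:,2])])
P=S2W(q,[-.0827,.096,.0651])[0]; print(proj(P,p), proj(S2W(q,[[-.0827,.086,.079],[-.0827,.106,.079]]),p))
T=P-[0,0,.019]; print(mv(T,y))
E
```

```text
7.6 [0.4481 0.3032 0.1735] [ 0.517  0.315  1.654  0.     1.18  -1.178] [ 0.1 -0.7  0.5]
[246 184  22  29 607] [256.5 197.9]
stand x,y,z pct [array([-0.0963, -0.0868, -0.0722]), array([0.0872, 0.0974, 0.1067]), array([0.0641, 0.077 , 0.0798])]
[ 66 241  14   7  61] [ 73.  244.4]
[[255.44214499 197.91719326]] [[244.62842686 202.41925998]
 [266.28699248 202.43073931]]
(array([-0.0058,  0.0005,  0.1292]), np.float64(0.0002))
```

>>> drive_tool(targets=[[0.055, [0, 0.0025, 0.075], 0], [0.055, [0, 0.0025, 0.125], 0], [0.055, [0, 0.0025, 0.125], 0], [0.055, [0, 0.0025, 0.125], 0]])

```text
t: 8.15
tcp_pos: [0.4517, 0.3059, 0.1279]
tool_rot: [0.001, -0.061, 0.998, 0.001]
ft_force: [0.3, 0.4, 0.3]
finger_gap: 0.0549
gripper_force: 0.0
```

```bash
python3 - <<'E'
from h import *
from fit import *
q=r.x; y=q[2]+np.pi/2
print(mv(S2W(q,[-.0835,.097,.0461])[0],y), get_state()['tcp_pos'])
E
```

```text
(array([-0.0021, -0.0004,  0.0818]), np.float64(-0.0002)) [0.45168649 0.30585014 0.12793416]
```

Converted, 0.08 m / 0.4 = 0.2, -0.002 m / 0.4 = -0.005.

>>> drive_tool(targets=[[0.055, [-0.005, 0, 0.075], 0], [0.055, [-0.005, 0, 0.15], 0], [0.055, [-0.005, 0, 0.2], 0], [0.055, [-0.005, 0, 0.2], 0], [0.03, [-0.005, 0, 0.2], 0], [0.0, [-0.005, 0, 0.2], 0], [0.0, [-0.005, 0, 0.2], 0], [0.0, [-0.005, 0, 0.2], 0]])

```text
t: 9.15
tcp_pos: [0.4535, 0.3057, 0.0477]
tool_rot: [0.001, -0.062, 0.998, 0.0]
ft_force: [0.3, -3.6, 6.6]
finger_gap: 0.0189
gripper_force: 61.6
```

```bash
python3 - <<'E'
from h import *
from fit import *
q=r.x; s=get_state(); print({k:np.round(s[k],4) for k in ['tcp_pos','ft_force','ft_torque','finger_gap','gripper_force']})
c,sn=np.cos(q[2]),np.sin(q[2]); D=s['tcp_pos'][:2]-q[:2]; print('stand',D@[c,sn],D@[-sn,c])
for a in np.radians([20,35,50,65,80,90]): print(np.degrees(a).round(), 'dX %.4f dZ %.4f'%(.088*(np.cos(np.radians(20))-np.cos(a)),.088*(np.sin(a)-np.sin(np.radians(20)))))
E
```

```text
{'tcp_pos': array([0.4535, 0.3057, 0.0477]), 'ft_force': array([ 0.299 , -3.6042,  6.5708]), 'ft_torque': array([-0.3619, -0.1437,  0.0799]), 'finger_gap': np.float64(0.0189), 'gripper_force': np.float64(61.5908)}
stand -0.08403733621236661 0.09691957155664827
20.0 dX 0.0000 dZ 0.0000
35.0 dX 0.0106 dZ 0.0204
50.0 dX 0.0261 dZ 0.0373
65.0 dX 0.0455 dZ 0.0497
80.0 dX 0.0674 dZ 0.0566
90.0 dX 0.0827 dZ 0.0579
```

Converted, -0.0373 m / 0.4 = -0.0933, -0.0261 m / 0.4 = -0.0653.

>>> drive_tool(targets=[[0.0, [-0.0075, 0, -0.0175], 0], [0.0, [-0.0163, 0, -0.035], 0], [0.0, [-0.0265, 0, -0.051], 0], [0.0, [-0.0383, 0, -0.0663], 0], [0.0, [-0.0513, 0, -0.0803], 0], [0.0, [-0.0653, 0, -0.0933], 0], [0.0, [-0.0653, 0, -0.0933], 0]])

```text
t: 10.02
tcp_pos: [0.4773, 0.3084, 0.084]
tool_rot: [-0.001, -0.062, 0.998, -0.0]
ft_force: [-5.0, 0.2, -6.2]
finger_gap: 0.0188
gripper_force: 59.5
```

Converted, -0.0566 m / 0.4 = -0.1415, -0.049 m / 0.4 = -0.1225.

>>> drive_tool(targets=[[0.0, [-0.0155, 0, -0.0118], 0], [0.0, [-0.0318, 0, -0.022], 0], [0.0, [-0.0485, 0, -0.031], 0], [0.0, [-0.0663, 0, -0.0388], 0], [0.0, [-0.0848, 0, -0.0445], 0], [0.0, [-0.1033, 0, -0.0483], 0], [0.0, [-0.1225, 0, -0.0508], 0], [0.0, [-0.1415, 0, -0.0515], 0]])

```text
t: 11.02
tcp_pos: [0.5308, 0.3151, 0.1053]
tool_rot: [-0.003, -0.062, 0.998, -0.0]
ft_force: [-9.4, -0.5, 3.3]
finger_gap: 0.0189
gripper_force: 58.5
```

>>> drive_tool(targets=[[0.0, [0, 0, 0], 0], [0.0, [0, 0, 0], 0]])

```text
t: 11.28
tcp_pos: [0.5321, 0.3152, 0.1054]
tool_rot: [-0.002, -0.062, 0.998, -0.0]
ft_force: [-8.6, -0.4, 1.4]
finger_gap: 0.0189
gripper_force: 58.8
```

```bash
python3 look.py 8 wrist scene side; python3 - <<'E'
from h import *
from fit import *
q=r.x; s=get_state(); print({k:np.round(s[k],4) for k in ['tcp_pos','ft_force','finger_gap','gripper_force']})
c,sn=np.cos(q[2]),np.sin(q[2]); D=s['tcp_pos'][:2]-q[:2]; print('stand',D@[c,sn],D@[-sn,c])
o=np.zeros((600,800,3),np.uint8)
for n,y0,x0,w in [('wrist',0,0,0),('scene',0,400,50),('side',300,400,50)]:
    f=np.load(f'pics/{n}8.npz');p={k:f[k] for k in ps['scene']}; im=f['im']
    if w:
        t=proj(S2W(q,[0,.05,.1]),p)[0].round().astype(int); im=im[t[1]-38:t[1]+37,t[0]-w:t[0]+w]
    o[y0:y0+300,x0:x0+400]=cv2.resize(im,(400,300),interpolation=cv2.INTER_CUBIC)
    i=f['im'].astype(int); m=((i[...,2]>100)&(i[...,1]<90)&(i[...,0]<90)&(f['d']>0)).astype(np.uint8); N,l,st,cc=cv2.connectedComponentsWithStats(m)
    print(n,'knob pred',proj(S2W(q,[0,.096,.123]),p).round(1))
    for j in range(1,N):
        if st[j,4]>6:
            v,u=np.where(l==j); W=world(np.c_[u,v],f['d'][v,u],p); D=W[:,:2]-q[:2]
            print('  ',st[j],cc[j].round(1),[np.percentile(a,[5,50,95]).round(4) for a in (D@[c,sn],D@[-sn,c],W[:,2])])
cv2.imwrite('pics/c8.png',o)
E
```

```text
11.275 [0.5321 0.3152 0.1054] [ 4.660e-01  4.810e-01  1.569e+00  1.000e-03  1.095e+00 -1.229e+00] [-8.6 -0.4  1.4]
{'tcp_pos': array([0.5321, 0.3153, 0.1054]), 'ft_force': array([-8.7828, -1.5105, -0.3965]), 'finger_gap': np.float64(0.019), 'gripper_force': np.float64(58.7874)}
stand -0.0048819554082146395 0.09679755082075424
wrist knob pred [[252.7 265.8]]
   [168 189  10   4  21] [172.7 190.3] [array([-0.0232, -0.0224, -0.0197]), array([0.0347, 0.036 , 0.0378]), array([0.0518, 0.0559, 0.0604])]
   [ 234  210   42   55 2190] [254.5 237.4] [array([-0.0295, -0.0218, -0.0087]), array([0.0883, 0.0972, 0.1056]), array([0.1233, 0.1335, 0.1359])]
   [ 96 234  15  14 109] [103.8 239.5] [array([-0.0041, -0.0014,  0.0043]), array([-0.0032,  0.0016,  0.0046]), array([0.0932, 0.0942, 0.0957])]
scene knob pred [[178.5 294.2]]
   [209 264   5   3   8] [211.5 265.1] [array([-0.0029, -0.0014,  0.0031]), array([-0.003 ,  0.0013,  0.0035]), array([0.0937, 0.0944, 0.0989])]
   [179 291  15  18 157] [185.4 299.2] [array([-0.0294, -0.0215, -0.0088]), array([0.0892, 0.0987, 0.107 ]), array([0.1192, 0.1335, 0.1366])]
side knob pred [[372.8 255.8]]
   [372 248   6   9  36] [374.8 252.2] [array([-0.0117, -0.0061, -0.002 ]), array([0.0891, 0.0946, 0.1001]), array([0.1236, 0.1312, 0.1354])]
```

View pics/c8.png

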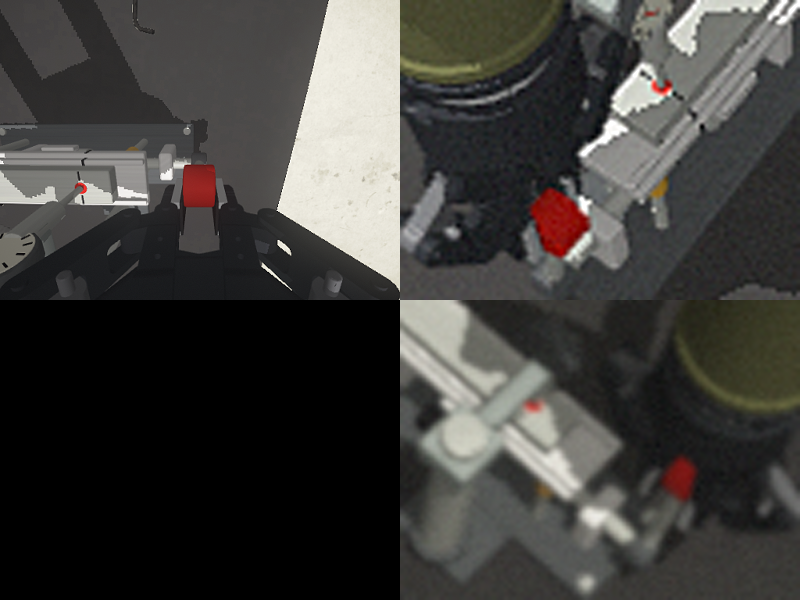

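>>> drive_tool(targets=[[0.0, [-0.01, 0, 0], 0], [0.0, [-0.02, 0, 0], 0], [0.0, [-0.03, 0, 0], 0], [0.0, [-0.035, 0, 0], 0], [0.0, [-0.035, 0, 0], 0]])

```text
t: 12.05
tcp_pos: [0.5454, 0.3168, 0.1052]
tool_rot: [-0.002, -0.062, 0.998, -0.0]
ft_force: [-10.6, -0.5, 0.6]
finger_gap: 0.0189
gripper_force: 58.6
```

```bash
cat > kn.py <<'E'
import sys
from h import *
from fit import *
k=sys.argv[1]; q=r.x; s=get_state(); print(s['t'],{k:np.round(s[k],4) for k in ['tcp_pos','ft_force','finger_gap','gripper_force']})
c,sn=np.cos(q[2]),np.sin(q[2]); D=s['tcp_pos'][:2]-q[:2]; print('stand',D@[c,sn],D@[-sn,c])
for n in ['wrist','scene']:
    im,d,p=cap(n); i=im.astype(int); m=((i[...,2]>100)&(i[...,1]<90)&(i[...,0]<90)&(d>0)).astype(np.uint8); N,l,st,cc=cv2.connectedComponentsWithStats(m)
    np.savez(f'pics/{n}{k}.npz',im=im,d=d,**p)
    for j in range(1,N):
        if st[j,4]>6:
            v,u=np.where(l==j); W=world(np.c_[u,v],d[v,u],p); D=W[:,:2]-q[:2]; X=D@[c,sn]
            print(n,st[j],[np.percentile(a,[2,50,98]).round(4) for a in (X,D@[-sn,c],W[:,2])])
            if st[j,4]>100: # circle fit radius 14 in x-z plane
                f=least_squares(lambda a:np.hypot(X-a[0],W[:,2]-a[1])-.014,[-.0,.12],loss='soft_l1',f_scale=.001); print('  knob centre x,z',f.x.round(4),'angle off',np.degrees(np.arctan2(f.x[0],f.x[1]-.035)).round(1))
E
python3 kn.py 9
```

```text
12.05 {'tcp_pos': array([0.5454, 0.3168, 0.1052]), 'ft_force': array([-10.6005,  -0.4704,   0.5594]), 'finger_gap': np.float64(0.0189), 'gripper_force': np.float64(58.6208)}
stand 0.008478205728508919 0.09675194923528095
wrist [169 172   6   2  11] [array([-0.023 , -0.0223, -0.0207]), array([0.0346, 0.0363, 0.0374]), array([0.0469, 0.0563, 0.0587])]
wrist [ 234  207   42   55 2221] [array([-0.019 , -0.0106,  0.0037]), array([0.0876, 0.0967, 0.1061]), array([0.1236, 0.1349, 0.1374])]
  knob centre x,z [-0.005   0.1228] angle off -3.2
wrist [ 91 214  17  15 119] [array([-0.0044, -0.0016,  0.0048]), array([-0.0039,  0.0018,  0.0052]), array([0.093 , 0.0944, 0.0979])]
  knob centre x,z [-0.0009  0.0807] angle off -1.2
scene [209 264   5   4  14] [array([-0.004 , -0.0014,  0.0052]), array([-0.0027,  0.0021,  0.005 ]), array([0.0929, 0.0948, 0.0985])]
scene [174 288  15  17 173] [array([-0.0188, -0.0105,  0.0062]), array([0.0875, 0.0984, 0.1071]), array([0.1133, 0.1339, 0.1386])]
  knob centre x,z [-0.0045  0.1232] angle off -2.9
```

Converted, -0.004 m / 0.4 = -0.01, -0.002 m / 0.4 = -0.005.

>>> drive_tool(targets=[[0.0, [-0.005, 0, 0], 0], [0.0, [-0.01, 0, 0], 0], [0.0, [-0.01, 0, 0], 0], [0.0, [-0.01, 0, 0], 0], [0.0, [-0.01, 0, 0], 0], [0.0, [-0.01, 0, 0], 0], [0.0, [-0.01, 0, 0], 0], [0.0, [-0.01, 0, 0], 0]])

```text
t: 13.15
tcp_pos: [0.5491, 0.3173, 0.1048]
tool_rot: [-0.003, -0.062, 0.998, -0.001]
ft_force: [-9.4, -0.7, -1.3]
finger_gap: 0.0185
gripper_force: 58.6
```

```bash
python3 kn.py 10
```

```text
13.15 {'tcp_pos': array([0.5491, 0.3173, 0.1048]), 'ft_force': array([-9.4289, -0.6545, -1.3106]), 'finger_gap': np.float64(0.0185), 'gripper_force': np.float64(58.6172)}
stand 0.012251403771028265 0.09673945188875209
wrist [ 233  206   44   56 2253] [array([-0.0158, -0.0075,  0.0073]), array([0.0877, 0.0967, 0.1061]), array([0.1237, 0.135 , 0.1377])]
  knob centre x,z [-0.0019  0.123 ] angle off -1.2
wrist [ 90 209  17  15 121] [array([-0.0043, -0.0012,  0.0048]), array([-0.0039,  0.0016,  0.0055]), array([0.0926, 0.0945, 0.0983])]
  knob centre x,z [0.0001 0.0808] angle off 0.1
scene [209 264   5   4  14] [array([-0.0042, -0.0014,  0.0045]), array([-0.003 ,  0.0024,  0.0049]), array([0.0935, 0.0949, 0.1   ])]
scene [172 287  16  17 168] [array([-0.0158, -0.0072,  0.0075]), array([0.0883, 0.0985, 0.1073]), array([0.117 , 0.1345, 0.1386])]
  knob centre x,z [-0.0013  0.1235] angle off -0.9
```

>>> drive_tool(targets=[[0.0, [0, 0, 0], 0], [0.0, [0, 0, 0], 0], [0.0, [0, 0, 0], 0], [0.0, [0, 0, 0], 0], [0.0, [0, 0, 0], 0], [0.0, [0, 0, 0], 0], [0.0, [0, 0, 0], 0], [0.0, [0, 0, 0], 0]])

```text
t: 14.25
tcp_pos: [0.5491, 0.3173, 0.1048]
tool_rot: [-0.003, -0.062, 0.998, -0.001]
ft_force: [-9.6, -0.3, -1.5]
finger_gap: 0.0189
gripper_force: 58.6
```

```bash
python3 kn.py 11
```

```text
14.25 {'tcp_pos': array([0.5491, 0.3173, 0.1048]), 'ft_force': array([-9.6174, -0.3305, -1.4896]), 'finger_gap': np.float64(0.0189), 'gripper_force': np.float64(58.6174)}
stand 0.012266353143408768 0.09673332937693693
wrist [ 233  206   44   56 2252] [array([-0.0158, -0.0075,  0.0072]), array([0.0877, 0.0971, 0.1062]), array([0.1238, 0.135 , 0.1377])]
  knob centre x,z [-0.0018  0.1229] angle off -1.2
wrist [ 90 209  17  15 123] [array([-0.0042, -0.0015,  0.005 ]), array([-0.0037,  0.0016,  0.0052]), array([0.0931, 0.0943, 0.0987])]
  knob centre x,z [-0.0008  0.0807] angle off -1.0
scene [209 264   5   4  14] [array([-0.0041, -0.0011,  0.0049]), array([-0.0029,  0.0025,  0.005 ]), array([0.0932, 0.0953, 0.099 ])]
scene [172 287  16  17 168] [array([-0.0159, -0.007 ,  0.0084]), array([0.0882, 0.0989, 0.1072]), array([0.1159, 0.1344, 0.1391])]
  knob centre x,z [-0.0014  0.1235] angle off -0.9
```

Steady and within about 1° of upright, with the spot at lifted height and centred under the tip. Handing in.

```bash
python3 -c "from station import close_job; print(close_job())"
```

```text
the job is handed in; nothing more can be done
None
```

I handed the job in at about 14 s: the spot sits within about 1 mm of the gauge tip by camera, and the gripper is holding the lever within about 1° of upright with the table lifted. I did not re-check the bystanders in the images, and no verdict came back.

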